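# Load the sample series into the reading rack in reverse order

### The arm

A 7-joint arm with a two-finger parallel gripper is mounted at the origin on the work surface. World frame = base frame: x ahead of the robot, y to its left, z up, the work surface at z = 0. Lengths are in m, angles in rad, forces in N, time in s.
With the tool pointing down it reaches from about 0.425 to 1.025 m from the base axis. Payload 9.4 kg.
Tool frame: the origin (TCP) lies at the very end of the fingers, on their centre line; the grasp point (between the pads) lies 19 mm behind it; z points along the fingers, y is the line along which they close (so a half turn about z gives the same grasp; the last joint's range is limited). The gripper opens to 85 mm and grips with 20 to 120 N. Pads are 22 mm wide; open, the fingers measure 114 mm over their backs; the gripper's body (76 mm by 85 mm) begins 54 mm behind the grasp point. The pads swing forward as they close: fully open they stand 13 mm farther back than shut.
Start: joints at [-0.077, 0.599, -0.003, 1.599, 0.002, 0.943, -0.08], TCP at [0.725, -0, 0.231] pointing down, gripper open.
Joint ranges: [-2.57, 2.57], [-0.35, 1.97], [-1.29, 1.29], [0.11, 2.56], [-1.05, 4.19], [0.11, 1.86], [-2.63, 2.63]. Speed limits (rad/s): [2.22, 2.22, 3.01, 3.01, 3.14, 3.14, 3.14].

### API

Orientations are given as a unit quaternion [w, x, y, z].
In Python, from bench import observe, get_image, close_job gives the robot as it stands. The module is installed in compiled form; this text tells all that it offers.
- The arm moves only by the shell command python3 -m pendant 'ROWS' [FORCE]. ROWS is JSON, one flat list of numbers, 7 for each row, row after row: the shift along the tool's x, y, z in mm, then the turn, a rotation vector about the tool's x, y, z in rad, then the opening in per cent of the stroke, from 0 (shut) to 100 (fully open). A call has 1 to 8 rows; each row is the pose to reach, as a shift and turn from the pose commanded when the call began, along the tool's axes at that moment; what a row does not reach only later rows make up. A row lasts 1/10 s, in which the tool goes at most 50 mm and 8.59 degrees, less where a joint would pass 70% of its speed; a pose out of reach is approached as far as the arm can. A call with a gripper value outside its range is refused whole. The fingers move at their own pace and stop on an object; FORCE is the grip in N (left out, the last holds). Time passes only in rows, so rows that repeat a pose let the fingers close. It gives the time, the measured TCP pose, the force, the opening and the grip force at its end, in the units of the state.
- observe(): the state, without advancing time (a new reading comes with each control period).
- get_image(name): name is "scene" or "side" or "wrist"; returns a dict with "image" (420x560x3 uint8, red, green, blue), "K" (3x3 intrinsics, pixels), "R" (3x3) and "t" (3): a world point X has camera coordinates R X + t; the wrist camera has in their place "mount" (4x4, takes a point from camera to tool coordinates, whose origin is the TCP and whose axes are the flange's). Camera axes: x right, y down, z forward; pixel columns grow to the right and rows downward; lengths in m; the calibration is good to about 2 mm. A picture is of the moment at which its call begins: read the wrist's pose just before it. There is no depth.
- close_job(): hands the job in; it is judged then, once.
The state is a dict: "time_s": time; "joints": joint angles; "dq": joint speeds; "joint_torque": joint torques, N m; "ee_pos": TCP position; "ee_rot": TCP orientation; "ft_force": force on the tool from outside, world axes, zero at the start; "wrist_torque": the same for the moment, N m; "grip_width": finger opening in m; "finger_force": force on a finger pad.
Only numpy, scipy, OpenCV 4.12 (cv2) and the standard library are available. Lean on these libraries where they do the work, as an engineer would, in place of code of your own. Each camera call takes 0.05 s, during which the arm holds its last target. There are 200 camera calls.

### The job

The samples in the white tray have to be read backwards: move all four bottles into the empty metal rack in reverse order, one to a well, so that the bottle nearest the white tray's black knob ends in the metal rack's well farthest from its black knob, and so on along the row. Keep every bottle upright and set it down gently, standing flat on the floor of its well; do not drop it.

Things in the scene. Friction and masses are not known exactly. Their poses are not given: they have to be found in the camera images.
- tall_bottle: tall amber bottle, 95 mm high: body 38 mm across up to z = 56 mm, shoulder, then blue cap 28 mm across from z = 72 to 95 mm. About 90 g. Round, origin: centre of its underside, z up its axis. Starts upright on its pad, within 4 mm of the pad's centre.
- squat_jar: squat amber jar, 63 mm high and 40 mm across all the way up; blue lid from z = 46 to 63 mm. About 80 g. Round, origin: centre of its underside, z up its axis. Starts upright on its pad, within 4 mm of the pad's centre.
- flask: small conical amber flask, 86 mm high: foot 40 mm across narrowing to a neck 22 mm across at z = 46 mm, blue stopper 25 mm across from z = 66 to 86 mm. About 60 g. Round, origin: centre of its underside, z up its axis. Starts upright on its pad, within 4 mm of the pad's centre.
- vial: slim straight amber vial, 62 mm high, 28 mm across; blue cap 27 mm across from z = 47 to 62 mm. About 40 g. Round, origin: centre of its underside, z up its axis. Starts upright on its pad, within 4 mm of the pad's centre.
- white_tray: white plastic tray, at the start a bottle on a pad in each well. 254 x 69 mm, fixed, row along its y. Origin: centre of underside, on the table; z up. Four wells 57 x 57 mm inside, centres at y = +94.5, +31.5, -31.5, -94.5 mm, x = 0; well floor at z = 6 mm, walls 6 mm thick up to z = 18 mm. A 30 mm block on the +y end carries the black knob (20 mm across, y = +144 mm, top z = 40 mm).
- metal_rack: grey steel rack shaped like the tray, empty at the start. 254 x 69 mm, fixed, row along its y. Origin: centre of underside, on the table; z up. Four wells 57 x 57 mm inside, centres at y = +94.5, +31.5, -31.5, -94.5 mm, x = 0; well floor at z = 6 mm, walls 6 mm thick up to z = 18 mm. A 30 mm block on the +y end carries the black knob (20 mm across, y = +144 mm, top z = 40 mm).
- pad_tall_bottle: black rubber disc, 52 mm across, 6 mm thick, fixed in one well of the white tray (all four discs look alike); the tall bottle starts on this one. Origin: centre of its underside, on the well floor. It never moves, so it marks the place in the row that the tall bottle came from.
- pad_squat_jar: black rubber disc, 52 mm across, 6 mm thick, fixed in one well of the white tray (all four discs look alike); the squat jar starts on this one. Origin: centre of its underside, on the well floor. It never moves, so it marks the place in the row that the squat jar came from.
- pad_flask: black rubber disc, 52 mm across, 6 mm thick, fixed in one well of the white tray (all four discs look alike); the flask starts on this one. Origin: centre of its underside, on the well floor. It never moves, so it marks the place in the row that the flask came from.
- pad_vial: black rubber disc, 52 mm across, 6 mm thick, fixed in one well of the white tray (all four discs look alike); the vial starts on this one. Origin: centre of its underside, on the well floor. It never moves, so it marks the place in the row that the vial came from.

How it is judged:
At the end, for the whole second after the job is handed in: Each bottle stands in the metal rack's well that mirrors its starting place (nearest the tray's knob to farthest from the rack's knob, and so on), foot within 20 mm of the well's centre each way and 4 mm of its floor, tilted under 0.12 rad, at rest (((y of pad_tall_bottle in the frame of white_tray between 0.0695 and 0.1195 m and y of tall_bottle in the frame of metal_rack between -0.1145 and -0.0745 m) or (y of pad_tall_bottle in the frame of white_tray between 0.0065 and 0.0565 m and y of tall_bottle in the frame of metal_rack between -0.0515 and -0.0115 m) or (y of pad_tall_bottle in the frame of white_tray between -0.0565 and -0.0065 m and y of tall_bottle in the frame of metal_rack between 0.0115 and 0.0515 m) or (y of pad_tall_bottle in the frame of white_tray between -0.1195 and -0.0695 m and y of tall_bottle in the frame of metal_rack between 0.0745 and 0.1145 m)) and x of tall_bottle in the frame of metal_rack between -0.02 and 0.02 m and z of tall_bottle in the frame of metal_rack between 0.002 and 0.01 m and angle between each of tall_bottle, squat_jar, flask, vial's own z axis and vertical below 0.12 rad and linear speed of each of tall_bottle, squat_jar, flask, vial below 0.02 m/s and angular speed of each of tall_bottle, squat_jar, flask, vial below 0.3 rad/s and ((y of pad_squat_jar in the frame of white_tray between 0.0695 and 0.1195 m and y of squat_jar in the frame of metal_rack between -0.1145 and -0.0745 m) or (y of pad_squat_jar in the frame of white_tray between 0.0065 and 0.0565 m and y of squat_jar in the frame of metal_rack between -0.0515 and -0.0115 m) or (y of pad_squat_jar in the frame of white_tray between -0.0565 and -0.0065 m and y of squat_jar in the frame of metal_rack between 0.0115 and 0.0515 m) or (y of pad_squat_jar in the frame of white_tray between -0.1195 and -0.0695 m and y of squat_jar in the frame of metal_rack between 0.0745 and 0.1145 m)) and x of squat_jar in the frame of metal_rack between -0.02 and 0.02 m and z of squat_jar in the frame of metal_rack between 0.002 and 0.01 m and ((y of pad_flask in the frame of white_tray between 0.0695 and 0.1195 m and y of flask in the frame of metal_rack between -0.1145 and -0.0745 m) or (y of pad_flask in the frame of white_tray between 0.0065 and 0.0565 m and y of flask in the frame of metal_rack between -0.0515 and -0.0115 m) or (y of pad_flask in the frame of white_tray between -0.0565 and -0.0065 m and y of flask in the frame of metal_rack between 0.0115 and 0.0515 m) or (y of pad_flask in the frame of white_tray between -0.1195 and -0.0695 m and y of flask in the frame of metal_rack between 0.0745 and 0.1145 m)) and x of flask in the frame of metal_rack between -0.02 and 0.02 m and z of flask in the frame of metal_rack between 0.002 and 0.01 m and ((y of pad_vial in the frame of white_tray between 0.0695 and 0.1195 m and y of vial in the frame of metal_rack between -0.1145 and -0.0745 m) or (y of pad_vial in the frame of white_tray between 0.0065 and 0.0565 m and y of vial in the frame of metal_rack between -0.0515 and -0.0115 m) or (y of pad_vial in the frame of white_tray between -0.0565 and -0.0065 m and y of vial in the frame of metal_rack between 0.0115 and 0.0515 m) or (y of pad_vial in the frame of white_tray between -0.1195 and -0.0695 m and y of vial in the frame of metal_rack between 0.0745 and 0.1145 m)) and x of vial in the frame of metal_rack between -0.02 and 0.02 m and z of vial in the frame of metal_rack between 0.002 and 0.01 m); the robot touches nothing.
It fails at once if a bottle is tipped more than 0.7 rad (angle between any of tall_bottle, squat_jar, flask, vial's own z axis and vertical above 0.7 rad).
It fails at once if a bottle is dropped: it moves faster than 0.7 m/s while the gripper does not hold it (a fall of about 25 mm) ((linear speed of tall_bottle above 0.7 m/s and contact force between tall_bottle and the fingers below 0.01 N) or (linear speed of squat_jar above 0.7 m/s and contact force between squat_jar and the fingers below 0.01 N) or (linear speed of flask above 0.7 m/s and contact force between flask and the fingers below 0.01 N) or (linear speed of vial above 0.7 m/s and contact force between vial and the fingers below 0.01 N)).
It also fails if it takes over 99 s, if anything falls off the work surface, if the arm or the gripper's body presses on something with over 40 N, if the wrist force passes 120 N, or if a joint passes its speed limit or range.

## Working session

There is one attempt and no reset: what is moved stays moved. The work goes in short steps, Python scripts to look and compute and a shell command to move; the robot and the scene stay as the last step left them, time stands still between calls to the robot, and variables do not carry over. Pictures are saved under pics/ and viewed, at most 14 in all, crops included, and the job is handed in when it is done.

```bash
mkdir -p pics; python3 - <<'E'
from bench import *
import cv2,pickle
o=observe();print(o['time_s'],o['ee_pos'],o['ee_rot'],o['grip_width'])
d={}
for n in ["scene","side","wrist"]:
    g=get_image(n);d[n]=g;cv2.imwrite(f"pics/a_{n}.png",g["image"][:,:,::-1])
    print(n,g["K"].tolist() if hasattr(g["K"],"tolist") else g["K"]); print({k:v for k,v in g.items() if k not in("image","K")})
pickle.dump((o,d),open("a.pkl","wb"))
E
```

```text
0.0 [ 7.24535022e-01 -3.26896471e-05  2.30426754e-01] [-4.63639604e-04  7.07064022e-01  7.07149134e-01 -5.96416375e-04] 0.085440679111817
scene [[413.9310367616594, 0.0, 293.0461737555962], [0.0, 413.9310367616594, 205.92874693759762], [0.0, 0.0, 1.0]]
{'R': array([[-0.70359984,  0.71025311, -0.02208585],
       [ 0.43616578,  0.40712564, -0.80250117],
       [-0.56098724, -0.57427279, -0.59624163]]), 't': array([ 0.40576654, -0.20881955,  1.12907943])}
side [[495.0739658816754, 0.0, 281.90188672589943], [0.0, 495.0739658816754, 210.37209024178208], [0.0, 0.0, 1.0]]
{'R': array([[-0.98050649, -0.19633552, -0.00770668],
       [-0.13903452,  0.72099005, -0.678854  ],
       [ 0.13883959, -0.66454925, -0.73423283]]), 't': array([0.55196923, 0.11783254, 1.03483665])}
wrist [[367.83344489484136, 0.0, 281.6367430898161], [0.0, 367.83344489484136, 206.11063203929834], [0.0, 0.0, 1.0]]
{'mount': array([[-6.21487443e-04, -9.54153876e-01, -2.99315878e-01,
         7.68934755e-02],
       [ 9.99999398e-01, -3.22288842e-04, -1.04897182e-03,
         1.60155514e-04],
       [ 9.04414358e-04, -2.99316350e-01,  9.54153502e-01,
        -1.42269160e-01],
       [ 0.00000000e+00,  0.00000000e+00,  0.00000000e+00,
         1.00000000e+00]])}
```

View pics/a_scene.png

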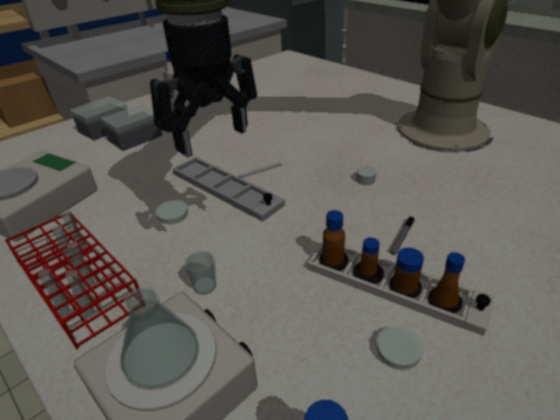

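View pics/a_side.png

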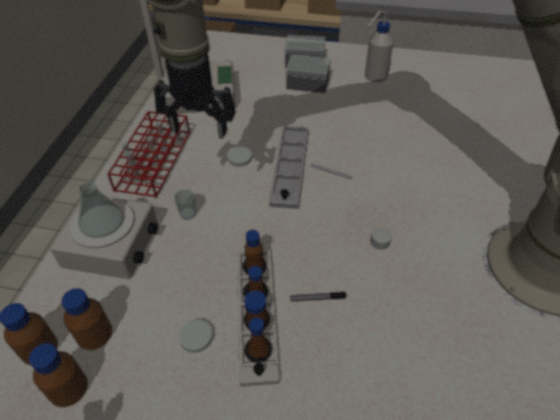

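View pics/a_wrist.png

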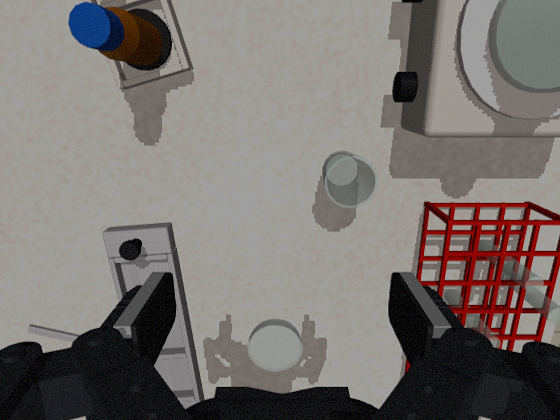

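The flask is nearest the tray's knob at scene (483,302), followed by the jar (408,260), the vial (370,246) and the tall bottle (335,220). The rack's knob is at scene (268,199) and side (285,194). So going into the rack, the flask takes y=-94.5, the jar -31.5, the vial +31.5 and the tall bottle +94.5.

```bash
cat > h.py <<'E'
import numpy as np,cv2
from scipy.spatial.transform import Rotation as Ro
def cam(g,o=None):
    K=np.array(g["K"],float)
    if "R" in g: return K,np.array(g["R"]),np.array(g["t"])
    q=o["ee_rot"];T=Ro.from_quat([q[1],q[2],q[3],q[0]]).as_matrix();M=np.array(g["mount"])
    Rc=T@M[:3,:3];c=T@M[:3,3]+np.array(o["ee_pos"]);return K,Rc.T,-Rc.T@c
def ray(g,uv,o=None):
    K,R,t=cam(g,o);return -R.T@t,R.T@np.linalg.inv(K)@[uv[0],uv[1],1]
def plane(g,uv,z,o=None):
    c,d=ray(g,uv,o);return (c+d*(z-c[2])/d[2])
def proj(g,X,o=None):
    K,R,t=cam(g,o);p=K@(R@np.asarray(X)+t);return p[:2]/p[2]
def two(*rays):
    A=0;b=0
    for c,d in rays:
        d=d/np.linalg.norm(d);P=np.eye(3)-np.outer(d,d);A=A+P;b=b+P@c
    return np.linalg.solve(A,b)
def blobs(m,amin=30):
    n,l,s,c=cv2.connectedComponentsWithStats(m.astype(np.uint8))
    return [(s[i,4],*np.round(c[i],1)) for i in range(1,n) if s[i,4]>=amin]
def blue(im):
    h=cv2.cvtColor(im,cv2.COLOR_RGB2HSV);return (h[...,0]>105)&(h[...,0]<128)&(h[...,1]>150)&(h[...,2]>60)
E
python3 - <<'E'
from h import *
import pickle
o,d=pickle.load(open("a.pkl","rb"));np.set_printoptions(precision=4,suppress=True)
B={}
for n in("scene","side"):
    im=d[n]["image"];print(n,"blue",blobs(blue(im),20));print("dark",blobs(im.max(2)<38,15)) if 0 else None
# knobs: dark blobs near the seen pixels
kn={"scene":[(483,302),(268,199)],"side":[(259,369),(285,194)],"wrist":[None,(131,249)]}
for n in kn:
    im=d[n]["image"]
    for p in kn[n]:
        if p is None: continue
        x,y=p;r=14;m=(im[y-r:y+r,x-r:x+r].max(2)<50);print(n,p,[(a,u+x-r,v+y-r) for a,u,v in blobs(m,15)])
E
```

```text
scene blue [(np.int32(146), np.float64(335.0), np.float64(216.8)), (np.int32(133), np.float64(371.1), np.float64(243.6)), (np.int32(355), np.float64(410.6), np.float64(257.3)), (np.int32(143), np.float64(456.0), np.float64(258.5)), (np.int32(627), np.float64(325.3), np.float64(411.4))]
side blue [(np.int32(33), np.float64(383.3), np.float64(25.7)), (np.int32(93), np.float64(252.1), np.float64(235.9)), (np.int32(119), np.float64(254.7), np.float64(272.2)), (np.int32(334), np.float64(73.5), np.float64(299.2)), (np.int32(307), np.float64(254.7), np.float64(300.7)), (np.int32(361), np.float64(11.9), np.float64(314.3)), (np.int32(138), np.float64(255.9), np.float64(324.7)), (np.int32(471), np.float64(42.7), np.float64(355.9))]
scene (483, 302) [(np.int32(172), np.float64(482.0), np.float64(301.2))]
scene (268, 199) [(np.int32(93), np.float64(266.8), np.float64(197.9))]
side (259, 369) [(np.int32(216), np.float64(258.2), np.float64(362.5))]
side (285, 194) [(np.int32(53), np.float64(284.4), np.float64(193.5))]
wrist (131, 249) [(np.int32(363), np.float64(130.4), np.float64(249.10000000000002))]
```

```bash
python3 - <<'E'
from h import *
import pickle
o,d=pickle.load(open("a.pkl","rb"));np.set_printoptions(precision=4,suppress=True)
S,D,W=d["scene"],d["side"],d["wrist"]
L={"tall":((335,216.8),(252.1,235.9),12+83.5),"vial":((371.1,243.6),(254.7,272.2),12+54.5),"jar":((410.6,257.3),(254.7,300.7),12+54.5),"flask":((456,258.5),(255.9,324.7),12+76),"rackknob":((266.8,197.9),(284.4,193.5),35),"trayknob":((482,301.2),(258.5,368.5),35)}
for k,(a,b,z) in L.items():
    print(k,two(ray(S,a),ray(D,b)),plane(S,a,z/1000)[:2],plane(D,b,z/1000)[:2])
print("wrist rack knob",plane(W,(130.4,249.1),.036,o))
print("rack corners side")
for p in[(288,128),(309,128),(272,204),(299,206)]: print(plane(D,p,.018))
E
```

```text
tall [0.5976 0.1184 0.1033] [0.59   0.1127] [0.5996 0.1117]
vial [0.5794 0.1794 0.0714] [0.5748 0.1769] [0.5805 0.1757]
jar [0.5645 0.2418 0.0723] [0.559  0.2397] [0.5656 0.2377]
flask [0.5468 0.3015 0.0962] [0.5377 0.2986] [0.5482 0.2971]
rackknob [ 0.5724 -0.0776  0.0315] [ 0.5755 -0.0741] [ 0.5716 -0.074 ]
trayknob [0.5341 0.3495 0.0334] [0.536  0.3504] [0.5337 0.3494]
wrist rack knob [ 0.5732 -0.0738  0.036 ]
rack corners side
[ 0.6132 -0.335   0.018 ]
[ 0.5578 -0.3455  0.018 ]
[ 0.5964 -0.0518  0.018 ]
[ 0.5343 -0.0573  0.018 ]
```

```bash
python3 -m pendant '[-150,-146,0,0,0,0,100,-150,-146,0,0,0,0,100,-150,-146,0,0,0,0,100,-150,-146,0,0,0,0,100,-150,-146,0,0,0,0,100,-150,-146,0,0,0,0,100,-150,-146,0,0,0,0,100]'
python3 - <<'E'
from bench import *
import cv2,pickle
o=observe();g=get_image("wrist");pickle.dump((o,g),open("b.pkl","wb"));cv2.imwrite("pics/b.png",g["image"][:,:,::-1]);print(o["dq"].round(3) if hasattr(o["dq"],"round") else o["dq"])
E
```

```text
time_s: 0.85
ee_pos: [0.58, -0.1491, 0.2314]
ee_rot: [0.0, 0.707, 0.707, 0.001]
ft_force: [0.6, 1.1, -0.4]
grip_width: 0.0855
finger_force: 0.0
[-0.019  0.011 -0.011 -0.011  0.001 -0.     0.001]
```

View pics/b.png

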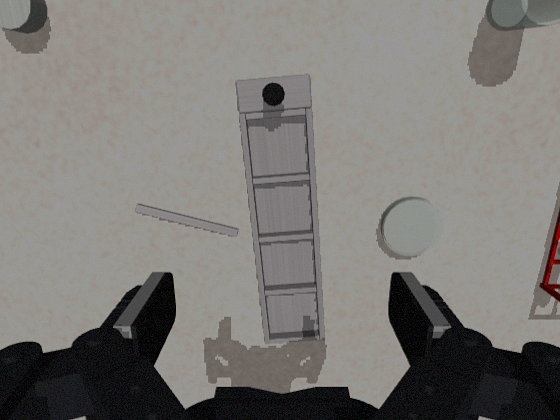

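```bash
python3 - <<'E'
from h import *
import pickle
o,g=pickle.load(open("b.pkl","rb"));np.set_printoptions(precision=4,suppress=True)
im=g["image"];x,y=273,94;m=(im[y-20:y+20,x-20:x+20].max(2)<40);print(blobs(m,15),x-20,y-20)
print("knob",plane(g,(273,93),.040,o))
for n,p in {"+63":[(249,179),(312,174)],"0":[(256,239),(316,234)],"-63":[(262,290),(320,286)]}.items():
    a,b=[plane(g,q,.018,o) for q in p];print(n,a[:2],b[:2],(a+b)[:2]/2,np.linalg.norm(a-b))
cv2.imwrite("pics/c.png",cv2.resize(im[60:350,220:340,::-1],None,fx=2,fy=2,interpolation=cv2.INTER_CUBIC))
E
```

```text
[(np.int32(376), np.float64(20.0), np.float64(19.8))] 253 74
knob [ 0.5724 -0.0739  0.04  ]
+63 [ 0.5476 -0.1555] [ 0.6099 -0.1504] [ 0.5788 -0.1529] 0.06247986181402757
0 [ 0.5532 -0.2195] [ 0.6156 -0.2139] [ 0.5844 -0.2167] 0.06264485207146916
-63 [ 0.5585 -0.2795] [ 0.6217 -0.2746] [ 0.5901 -0.2771] 0.06332953455779725
```

View pics/c.png

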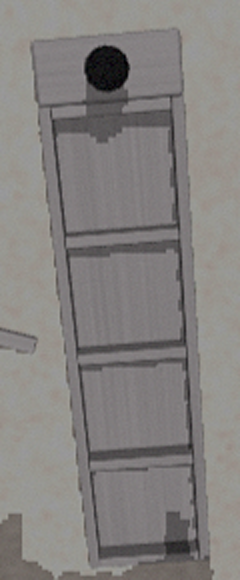

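Rack centre comes out at about (0.585, -0.217) with yaw 0.087, and tray yaw at about 0.27. Next I move above the flask.

```bash
python3 -m pendant '[400,-28,0,0,0,-0.27,100,400,-28,0,0,0,-0.27,100,400,-28,0,0,0,-0.27,100,400,-28,0,0,0,-0.27,100,400,-28,0,0,0,-0.27,100,400,-28,0,0,0,-0.27,100,400,-28,0,0,0,-0.27,100,400,-28,0,0,0,-0.27,100]'
cat > look.py <<'E'
# wrist look: blue caps cast on the cap-top plane, and their offset from the TCP in tool axes (mm)
import sys;from h import *;from bench import *
np.set_printoptions(precision=4,suppress=True)
zt=float(sys.argv[1]);tgt=[float(v) for v in sys.argv[2:4]]
o=observe();g=get_image("wrist")
q=o["ee_rot"];T=Ro.from_quat([q[1],q[2],q[3],q[0]]).as_matrix()
print("tcp",np.array(o["ee_pos"]),"yaw",np.arctan2(-T[0,0],T[1,0]).round(3))
for a,u,v in blobs(blue(g["image"]),150):
    X=plane(g,(u,v),zt,o);print(a,u,v,X[:2])
if tgt: print("to target, tool mm",T.T@(np.r_[tgt,0.23]-o["ee_pos"])*1000)
if len(sys.argv)>4: cv2.imwrite(sys.argv[4],g["image"][:,:,::-1])
E
python3 look.py 0.096 0.5468 0.3015 pics/d.png
```

```text
time_s: 1.7
ee_pos: [0.5505, 0.2534, 0.231]
ee_rot: [-0.0, 0.604, 0.797, 0.0]
ft_force: [0.7, 0.1, 0.5]
grip_width: 0.0855
finger_force: 0.0
tcp [0.5505 0.2534 0.231 ] yaw 0.273
880 293.9 131.8 [0.5463 0.3019]
1728 293.8 201.9 [0.5614 0.2497]
740 290.6 268.1 [0.5749 0.1936]
621 291.9 354.4 [0.5998 0.1109]
to target, tool mm [47.337   9.448   1.0779]
```

View pics/d.png

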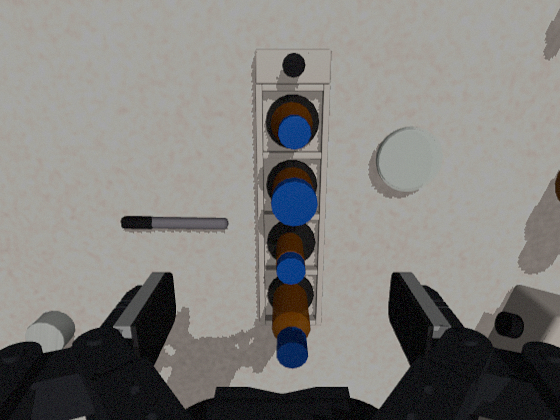

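Four caps line up at columns 291–294, with the flask cap at (294,132), and the fingers close across the row. I descend on the flask's stopper.

```bash
python3 -m pendant '[47,9,0,0,0,0,100,47,9,30,0,0,0,100,47,9,75,0,0,0,100,47,9,120,0,0,0,100,47,9,155,0,0,0,100,47,9,165,0,0,0,100,47,9,165,0,0,0,100,47,9,165,0,0,0,100]' 30
python3 -m pendant '[0,0,0,0,0,0,0,0,0,0,0,0,0,0,0,0,0,0,0,0,0,0,0,0,0,0,0,0,0,0,0,0,0,0,0,0,0,0,0,0,0,0,0,0,0,0,0,0,0]' 30
```

```text
time_s: 2.55
ee_pos: [0.5478, 0.2978, 0.0674]
ee_rot: [0.0, 0.605, 0.796, 0.001]
ft_force: [0.4, -0.2, 0.8]
grip_width: 0.0849
finger_force: 0.0
time_s: 3.25
ee_pos: [0.5476, 0.2969, 0.0669]
ee_rot: [0.0, 0.606, 0.796, 0.0]
ft_force: [-0.3, -0.6, 7.1]
grip_width: 0.0232
finger_force: 29.3
```

```bash
python3 -m pendant '[0,0,-5,0,0,0,0,0,0,-20,0,0,0,0,0,0,-60,0,0,0,0,0,0,-105,0,0,0,0,0,0,-150,0,0,0,0,0,0,-165,0,0,0,0,0,0,-165,0,0,0,0,0,0,-165,0,0,0,0]' 30
python3 look.py 0.25 0.5932 -0.3111 pics/e.png
```

```text
time_s: 4.05
ee_pos: [0.5468, 0.2964, 0.2315]
ee_rot: [0.0, 0.606, 0.796, 0.0]
ft_force: [0.4, -0.8, -1.0]
grip_width: 0.0229
finger_force: 29.5
tcp [0.5468 0.2964 0.2315] yaw 0.27
4563 281.8 295.3 [0.5464 0.2987]
533 285.1 381.8 [0.5585 0.2599]
to target, tool mm [-597.8652 -117.3576    1.5211]
```

View pics/e.png

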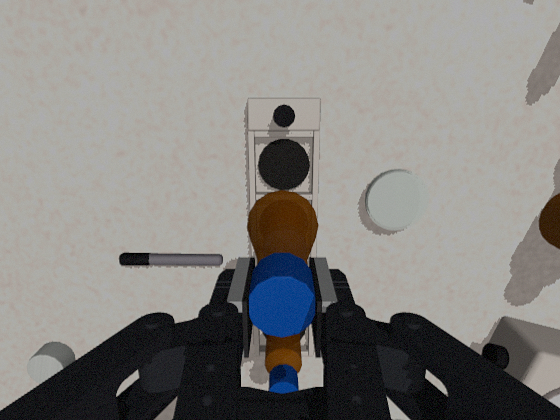

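```bash
python3 -m pendant '[-20,-4,0,0,0,0.02,0,-60,-12,0,0,0,0.04,0,-108,-21,0,0,0,0.06,0,-156,-31,0,0,0,0.08,0,-204,-40,0,0,0,0.1,0,-252,-49,0,0,0,0.12,0,-285,-56,0,0,0,0.14,0,-300,-59,0,0,0,0.183,0]' 40
python3 - <<'E'
from h import *;from bench import *
np.set_printoptions(precision=4,suppress=True)
o=observe();g=get_image("wrist");e=np.array(o["ee_pos"]);q=o["ee_rot"];T=Ro.from_quat([q[1],q[2],q[3],q[0]]).as_matrix()
b=max(blobs(blue(g["image"]),500));X=plane(g,b[1:],e[2]+.027,o);print(e,b,"cap rel tool mm",T.T@(X-e)*1000,"foot px",proj(g,X-[0,0,.081],o))
print("yaw",np.arctan2(-T[0,0],T[1,0]))
print("tool mm to TCP target",T.T@(np.array([.5932,-.3111,.23])-e)*1000)
im=g["image"];h=cv2.cvtColor(im,cv2.COLOR_RGB2HSV);m=(h[...,0]>5)&(h[...,0]<20)&(h[...,1]>150)&(h[...,2]>40);print(blobs(m,300));ys,xs=np.nonzero(m[:,200:360]);print(xs.min()+200,xs.max()+200,ys.min())
E
```

```text
time_s: 4.9
ee_pos: [0.5692, -0.0133, 0.23]
ee_rot: [-0.0, 0.678, 0.735, -0.002]
ft_force: [-0.1, 0.1, -1.0]
grip_width: 0.0232
finger_force: 39.2
[ 0.5692 -0.0133  0.23  ] (np.int32(4549), np.float64(281.7), np.float64(295.2)) cap rel tool mm [  7.5514   0.0724 -27.0125] foot px [282.2356 219.0186]
yaw 0.07968042612731192
tool mm to TCP target [-298.7199    0.2534    0.4477]
[(np.int32(834), np.float64(325.1), np.float64(31.0)), (np.int32(3752), np.float64(282.5), np.float64(224.7))]
248 358 0
```

```bash
python3 -m pendant '[-30,0,0,0,0,0,0,-78,0,0,0,0,0,0,-126,-1,0,0,0,0,0,-174,-1,0,0,0,0,0,-222,-2,0,0,0,0,0,-268,-3,0,0,0,0,0,-298,-3,0,0,0,0,0,-308,-3,0,0,0,0,0]'
python3 -m pendant '[0,0,0,0,0,0,0,0,0,0,0,0,0,0,0,0,0,0,0,0,0]'; python3 look.py 0.257 0.5936 -0.3161 pics/f.png
```

```text
time_s: 5.75
ee_pos: [0.5935, -0.3182, 0.23]
ee_rot: [-0.0, 0.677, 0.736, -0.001]
ft_force: [-0.5, 0.1, -1.0]
grip_width: 0.0227
finger_force: 39.2
time_s: 6.05
ee_pos: [0.5947, -0.3126, 0.2311]
ee_rot: [-0.001, 0.675, 0.738, 0.0]
ft_force: [-1.1, 1.0, -0.2]
grip_width: 0.0225
finger_force: 39.2
tcp [ 0.5947 -0.3126  0.2311] yaw 0.09
4517 281.7 294.9 [ 0.5941 -0.3057]
to target, tool mm [-3.3963 -1.3728  1.1073]
```

View pics/f.png

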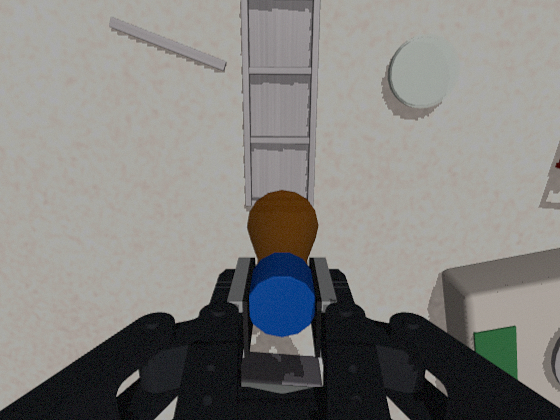

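```bash
python3 - <<'E'
from h import *;from bench import *
np.set_printoptions(precision=4,suppress=True)
o=observe();g=get_image("wrist");print(o["ee_pos"],"well centre px (pred)",proj(g,[.5932,-.3111,.006],o))
for y,p in((-63,[(249,140),(312,140)]),(-0,[(246,70),(314,70)]),(-124,[(250,202),(310,202)])):
  print(y,sum(plane(g,q,.018,o) for q in p)[:2]/2, np.array([.585,-.217])+y/1000*np.array([-.087,.996]))
E
```

```text
[ 0.5946 -0.3129  0.2313] well centre px (pred) [280.5796 168.3407]
-63 [ 0.5905 -0.2812] [ 0.5905 -0.2797]
0 [ 0.5845 -0.2184] [ 0.585 -0.217]
-124 [ 0.5955 -0.3431] [ 0.5958 -0.3405]
```

```bash
python3 -m pendant '[-5,-1,15,0,0,0,0,-5,-1,55,0,0,0,0,-5,-1,100,0,0,0,0,-5,-1,130,0,0,0,0,-5,-1,150,0,0,0,0,-5,-1,160,0,0,0,0,-5,-1,164,0,0,0,0,-5,-1,164,0,0,0,0]'
python3 -m pendant '[0,0,2,0,0,0,0,0,0,4,0,0,0,0,0,0,6,0,0,0,0,0,0,6,0,0,0,0,0,0,6,0,0,0,0]'
```

```text
time_s: 6.95
ee_pos: [0.5937, -0.3204, 0.0672]
ee_rot: [0.0, 0.676, 0.737, -0.0]
ft_force: [-0.1, -0.7, 0.6]
grip_width: 0.0227
finger_force: 39.2
time_s: 7.45
ee_pos: [0.5937, -0.3203, 0.0615]
ee_rot: [0.0, 0.676, 0.737, 0.0]
ft_force: [-0.4, -0.6, -1.9]
grip_width: 0.0227
finger_force: 39.2
```

```bash
python3 -m pendant '[1,0,1,0,0,0,0,1,0,1,0,0,0,0,1,0,1,0,0,0,0]'; python3 -m pendant '[1,0,1,0,0,0,0,1,0,1,0,0,0,0]'
```

```text
time_s: 7.75
ee_pos: [0.5939, -0.3198, 0.061]
ee_rot: [0.001, 0.676, 0.737, 0.0]
ft_force: [-0.5, -1.8, 4.9]
grip_width: 0.0227
finger_force: 39.7
time_s: 7.95
ee_pos: [0.594, -0.3198, 0.0609]
ee_rot: [0.001, 0.676, 0.737, -0.0]
ft_force: [-1.7, -2.2, 12.8]
grip_width: 0.023
finger_force: 40.4
```

```bash
python3 -m pendant '[0,0,-1,0,0,0,0,0,0,-1,0,0,0,100,0,0,-1,0,0,0,100,0,0,-1,0,0,0,100,0,0,-1,0,0,0,100,0,0,-1,0,0,0,100]'
python3 -m pendant '[0,0,-30,0,0,0,100,0,0,-75,0,0,0,100,0,0,-120,0,0,0,100,0,0,-160,0,0,0,100,0,0,-170,0,0,0,100,0,0,-170,0,0,0,100]'
python3 look.py 0.09 0.5645 0.2418 pics/g.png
```

```text
time_s: 8.55
ee_pos: [0.5934, -0.3182, 0.0601]
ee_rot: [-0.0, 0.676, 0.737, -0.0]
ft_force: [0.1, -0.0, 0.9]
grip_width: 0.0849
finger_force: 0.0
time_s: 9.15
ee_pos: [0.5942, -0.3187, 0.2323]
ee_rot: [0.002, 0.676, 0.737, 0.001]
ft_force: [-1.0, 0.3, -1.3]
grip_width: 0.0853
finger_force: 0.0
tcp [ 0.5942 -0.3187  0.2323] yaw 0.087
797 281.0 183.4 [ 0.5935 -0.3124]
to target, tool mm [560.9305  19.0997   1.3768]
```

View pics/g.png

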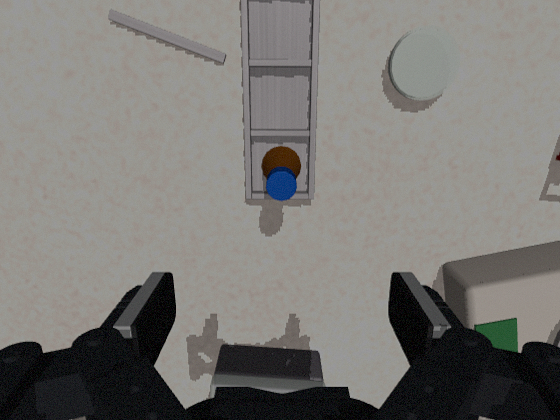

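Flask stands upright in the end well, with its cap at (281,183). Next is the jar.

```bash
python3 -m pendant '[45,2,0,0,0,-0.03,100,90,3,0,0,0,-0.06,100,135,5,0,0,0,-0.09,100,180,6,0,0,0,-0.12,100,225,8,0,0,0,-0.15,100,270,10,0,0,0,-0.17,100,315,11,0,0,0,-0.183,100,340,12,0,0,0,-0.183,100]'
python3 -m pendant '[45,10,0,0,0,0,100,90,20,0,0,0,0,100,135,29,0,0,0,0,100,175,38,0,0,0,0,100,205,45,0,0,0,0,100,216,47,0,0,0,0,100,216,47,0,0,0,0,100]'
python3 look.py 0.073 0.5645 0.2420
```

```text
time_s: 10.0
ee_pos: [0.5742, 0.0257, 0.2281]
ee_rot: [-0.002, 0.604, 0.797, -0.001]
ft_force: [0.0, 0.0, 0.7]
grip_width: 0.0855
finger_force: 0.0
time_s: 10.7
ee_pos: [0.5623, 0.2436, 0.2283]
ee_rot: [-0.001, 0.604, 0.797, -0.001]
ft_force: [-0.1, -0.5, -0.8]
grip_width: 0.0857
finger_force: 0.0
tcp [0.5623 0.2436 0.2283] yaw 0.273
1791 284.3 188.4 [0.5642 0.2431]
767 281.6 256.8 [0.5788 0.1823]
652 282.3 344.2 [0.6042 0.0939]
to target, tool mm [-2.1306  1.7158 -1.6865]
```

```bash
python3 -m pendant '[0,1,20,0,0,0,100,0,1,65,0,0,0,100,0,1,110,0,0,0,100,0,1,155,0,0,0,100,0,1,185,0,0,0,100,0,1,196,0,0,0,100,0,1,196,0,0,0,100,0,1,196,0,0,0,100]' 30
python3 -m pendant '[0,0,0,0,0,0,0,0,0,0,0,0,0,0,0,0,0,0,0,0,0,0,0,0,0,0,0,0,0,0,0,0,0,0,0,0,0,0,0,0,0,0,0,0,0,0,0,0,0]' 30
```

```text
time_s: 11.55
ee_pos: [0.5653, 0.2417, 0.0353]
ee_rot: [0.0, 0.606, 0.795, 0.0]
ft_force: [0.8, 0.3, 0.5]
grip_width: 0.0854
finger_force: 0.0
time_s: 12.25
ee_pos: [0.5649, 0.2426, 0.0354]
ee_rot: [0.0, 0.606, 0.796, 0.001]
ft_force: [-0.4, -0.9, 6.9]
grip_width: 0.0382
finger_force: 29.3
```

```bash
python3 -m pendant '[0,0,-5,0,0,0,0,0,0,-20,0,0,0,0,0,0,-60,0,0,0,0,0,0,-105,0,0,0,0,0,0,-150,0,0,0,0,0,0,-185,0,0,0,0,0,0,-195,0,0,0,0,0,0,-195,0,0,0,0]' 40
python3 -m pendant '[-20,-5,0,0,0,0.02,0,-60,-14,0,0,0,0.04,0,-105,-24,0,0,0,0.06,0,-150,-34,0,0,0,0.08,0,-195,-44,0,0,0,0.1,0,-240,-55,0,0,0,0.14,0,-270,-62,0,0,0,0.18,0,-280,-64,0,0,0,0.183,0]'
python3 look.py 0.255 0.5877 -0.2505
```

```text
time_s: 13.05
ee_pos: [0.565, 0.2426, 0.2317]
ee_rot: [0.001, 0.606, 0.796, 0.002]
ft_force: [0.2, -0.5, -1.7]
grip_width: 0.0382
finger_force: 40.4
time_s: 13.85
ee_pos: [0.5757, -0.0499, 0.2274]
ee_rot: [-0.001, 0.678, 0.735, -0.002]
ft_force: [-0.0, 0.0, -0.5]
grip_width: 0.0384
finger_force: 40.4
tcp [ 0.5757 -0.0499  0.2274] yaw 0.08
11405 281.7 323.1 [ 0.5762 -0.0534]
to target, tool mm [-200.9216   -4.0276   -2.1949]
```

```bash
python3 -m pendant '[-30,-1,0,0,0,0,0,-75,-3,0,0,0,0,0,-120,-4,0,0,0,0,0,-165,-6,0,0,0,0,0,-196,-7,0,0,0,0,0,-206,-7,0,0,0,0,0,-206,-7,0,0,0,0,0,-206,-7,0,0,0,0,0]'
python3 look.py 0.255 0.5877 -0.2505
```

```text
time_s: 14.7
ee_pos: [0.5885, -0.248, 0.2285]
ee_rot: [-0.001, 0.675, 0.738, 0.0]
ft_force: [0.7, 1.0, -1.3]
grip_width: 0.0379
finger_force: 40.4
tcp [ 0.5885 -0.248   0.2285] yaw 0.089
11382 281.5 322.9 [ 0.5889 -0.2523]
to target, tool mm [-2.4515 -0.9814 -1.4865]
```

```bash
python3 -m pendant '[-1,-1,20,0,0,0,0,-1,-1,60,0,0,0,0,-1,-1,105,0,0,0,0,-1,-1,145,0,0,0,0,-1,-1,175,0,0,0,0,-1,-1,188,0,0,0,0,-1,-1,192,0,0,0,0,-1,-1,192,0,0,0,0]'
```

```text
time_s: 15.55
ee_pos: [0.5881, -0.2507, 0.0378]
ee_rot: [0.0, 0.675, 0.738, 0.0]
ft_force: [0.1, -1.1, -0.2]
grip_width: 0.0384
finger_force: 40.4
```

```bash
python3 -m pendant '[0,0,3,0,0,0,0,0,0,5,0,0,0,0,0,0,7,0,0,0,0,0,0,8,0,0,0,0,0,0,8,0,0,0,0,0,0,8,0,0,0,0]'; python3 -m pendant '[0,0,1,0,0,0,0,0,0,1,0,0,0,0,0,0,1,0,0,0,0]'
```

```text
time_s: 16.15
ee_pos: [0.5876, -0.2515, 0.0294]
ee_rot: [0.0, 0.676, 0.737, 0.0]
ft_force: [-1.0, -0.6, 0.2]
grip_width: 0.0383
finger_force: 40.6
time_s: 16.45
ee_pos: [0.5876, -0.2516, 0.0294]
ee_rot: [0.0, 0.676, 0.737, 0.0]
ft_force: [-2.7, 0.9, 10.5]
grip_width: 0.0381
finger_force: 41.6
```

```bash
python3 -m pendant '[0,0,-1,0,0,0,0,0,0,-1,0,0,0,100,0,0,-1,0,0,0,100,0,0,-1,0,0,0,100,0,0,-1,0,0,0,100,0,0,-1,0,0,0,100]'
python3 -m pendant '[0,0,-30,0,0,0,100,0,0,-75,0,0,0,100,0,0,-120,0,0,0,100,0,0,-165,0,0,0,100,0,0,-192,0,0,0,100,0,0,-202,0,0,0,100]'
python3 look.py 0.065 0 0 pics/i.png
python3 -m pendant '[45,3,0,0,0,-0.04,100,90,6,0,0,0,-0.08,100,135,9,0,0,0,-0.12,100,180,12,0,0,0,-0.16,100,220,15,0,0,0,-0.183,100]'
python3 -m pendant '[45,11,0,0,0,0,100,90,23,0,0,0,0,100,135,34,0,0,0,0,100,175,45,0,0,0,0,100,200,51,0,0,0,0,100,205,52,0,0,0,0,100,205,52,0,0,0,0,100,205,52,0,0,0,0,100]'
python3 look.py 0.068 0.579 0.181
```

```text
time_s: 17.05
ee_pos: [0.5874, -0.2514, 0.0292]
ee_rot: [-0.0, 0.676, 0.737, -0.0]
ft_force: [-0.1, 0.6, -0.1]
grip_width: 0.0851
finger_force: 0.0
time_s: 17.65
ee_pos: [0.5886, -0.252, 0.2347]
ee_rot: [0.002, 0.676, 0.737, 0.001]
ft_force: [0.5, 0.7, -0.8]
grip_width: 0.0853
finger_force: 0.0
tcp [ 0.5886 -0.252   0.2347] yaw 0.087
1645 279.6 181.9 [ 0.5874 -0.2513]
744 280.7 256.9 [ 0.5944 -0.3226]
to target, tool mm [ 302.0489 -564.545     1.5432]
time_s: 18.2
ee_pos: [0.5822, -0.0286, 0.2295]
ee_rot: [-0.001, 0.605, 0.797, -0.001]
ft_force: [1.1, -0.1, 0.6]
grip_width: 0.0855
finger_force: 0.0
time_s: 19.0
ee_pos: [0.5786, 0.1787, 0.2303]
ee_rot: [-0.0, 0.606, 0.795, -0.001]
ft_force: [-0.4, 0.2, -0.0]
grip_width: 0.0856
finger_force: 0.0
tcp [0.5786 0.1787 0.2303] yaw 0.269
800 283.5 183.9 [0.5795 0.18  ]
1066 285.1 267.8 [0.6019 0.1042]
to target, tool mm [2.0923 1.0393 0.2784]
```

View pics/i.png

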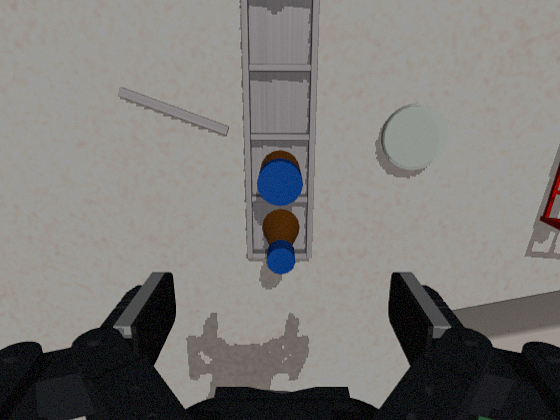

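```bash
python3 -m pendant '[1,1,20,0,0,0,100,1,1,65,0,0,0,100,1,1,110,0,0,0,100,1,1,155,0,0,0,100,1,1,182,0,0,0,100,1,1,193,0,0,0,100,1,1,193,0,0,0,100,1,1,193,0,0,0,100]' 30
python3 -m pendant '[0,0,0,0,0,0,0,0,0,0,0,0,0,0,0,0,0,0,0,0,0,0,0,0,0,0,0,0,0,0,0,0,0,0,0,0,0,0,0,0,0,0,0,0,0,0,0,0,0]' 30
```

```text
time_s: 19.85
ee_pos: [0.5802, 0.1812, 0.0394]
ee_rot: [0.0, 0.606, 0.796, 0.0]
ft_force: [-0.0, 0.3, 0.7]
grip_width: 0.0854
finger_force: 0.0
time_s: 20.55
ee_pos: [0.5797, 0.1818, 0.039]
ee_rot: [0.0, 0.605, 0.796, 0.0]
ft_force: [-0.7, -1.1, 6.3]
grip_width: 0.0259
finger_force: 29.1
```

```bash
python3 -m pendant '[0,0,-5,0,0,0,0,0,0,-20,0,0,0,0,0,0,-60,0,0,0,0,0,0,-105,0,0,0,0,0,0,-150,0,0,0,0,0,0,-182,0,0,0,0,0,0,-192,0,0,0,0,0,0,-192,0,0,0,0]' 40
python3 -m pendant '[-20,-5,0,0,0,0.02,0,-60,-16,0,0,0,0.04,0,-105,-28,0,0,0,0.06,0,-150,-40,0,0,0,0.08,0,-195,-53,0,0,0,0.1,0,-240,-65,0,0,0,0.14,0,-285,-77,0,0,0,0.18,0,-300,-81,0,0,0,0.183,0]'
python3 -m pendant '[-30,-2,0,0,0,0,0,-50,-4,0,0,0,0,0,-58,-4,0,0,0,0,0,-58,-4,0,0,0,0,0,-58,-4,0,0,0,0,0]'
python3 look.py 0.25 0.5823 -0.187
```

```text
time_s: 21.35
ee_pos: [0.58, 0.1819, 0.2325]
ee_rot: [0.001, 0.606, 0.796, 0.001]
ft_force: [-0.3, 0.1, -0.2]
grip_width: 0.0252
finger_force: 39.4
time_s: 22.15
ee_pos: [0.5791, -0.1359, 0.2283]
ee_rot: [-0.001, 0.679, 0.734, -0.002]
ft_force: [-0.2, -0.6, -1.9]
grip_width: 0.0253
finger_force: 39.4
time_s: 22.65
ee_pos: [0.5822, -0.1858, 0.2295]
ee_rot: [-0.001, 0.675, 0.738, -0.0]
ft_force: [-0.1, 0.8, -1.3]
grip_width: 0.0256
finger_force: 39.4
tcp [ 0.5822 -0.1858  0.2295] yaw 0.088
5070 281.4 319.8 [ 0.5828 -0.193 ]
to target, tool mm [-1.1589 -0.0057 -0.4583]
```

```bash
python3 -m pendant '[-1,0,20,0,0,0,0,-1,0,60,0,0,0,0,-1,0,105,0,0,0,0,-1,0,145,0,0,0,0,-1,0,175,0,0,0,0,-1,0,188,0,0,0,0,-1,0,191,0,0,0,0,-1,0,191,0,0,0,0]'
python3 -m pendant '[0,0,2,0,0,0,0,0,0,4,0,0,0,0,0,0,6,0,0,0,0,0,0,6,0,0,0,0]'; python3 -m pendant '[0,0,1,0,0,0,0,0,0,1,0,0,0,0,0,0,1,0,0,0,0]'
```

```text
time_s: 23.5
ee_pos: [0.5831, -0.1877, 0.0399]
ee_rot: [0.0, 0.675, 0.737, 0.0]
ft_force: [-0.8, -0.2, -0.5]
grip_width: 0.0256
finger_force: 39.4
time_s: 23.9
ee_pos: [0.5826, -0.1883, 0.0336]
ee_rot: [0.0, 0.676, 0.737, 0.0]
ft_force: [-0.0, -0.9, 0.2]
grip_width: 0.0258
finger_force: 39.4
time_s: 24.2
ee_pos: [0.5827, -0.1883, 0.033]
ee_rot: [0.0, 0.676, 0.737, 0.0]
ft_force: [-1.9, 0.1, 6.9]
grip_width: 0.0255
finger_force: 40.1
```

```bash
python3 -m pendant '[0,0,-1,0,0,0,0,0,0,-1,0,0,0,100,0,0,-1,0,0,0,100,0,0,-1,0,0,0,100,0,0,-1,0,0,0,100,0,0,-1,0,0,0,100]'
python3 -m pendant '[0,0,-30,0,0,0,100,0,0,-75,0,0,0,100,0,0,-120,0,0,0,100,0,0,-165,0,0,0,100,0,0,-192,0,0,0,100,0,0,-198,0,0,0,100]'
python3 look.py 0.065 0 0
python3 -m pendant '[40,5,0,0,0,-0.05,100,80,10,0,0,0,-0.1,100,120,15,0,0,0,-0.15,100,150,20,0,0,0,-0.183,100]'
python3 -m pendant '[45,15,0,0,0,0,100,90,30,0,0,0,0,100,130,44,0,0,0,0,100,148,49,0,0,0,0,100,148,49,0,0,0,0,100,148,49,0,0,0,0,100,148,49,0,0,0,0,100]'
python3 look.py 0.103 0.5976 0.1184
```

```text
time_s: 24.8
ee_pos: [0.5825, -0.1882, 0.0332]
ee_rot: [-0.0, 0.676, 0.737, -0.0]
ft_force: [-1.1, -0.7, -0.9]
grip_width: 0.0851
finger_force: 0.0
time_s: 25.4
ee_pos: [0.584, -0.1886, 0.2351]
ee_rot: [0.003, 0.676, 0.737, 0.001]
ft_force: [-0.1, -0.5, -0.5]
grip_width: 0.0852
finger_force: 0.0
tcp [ 0.584  -0.1886  0.2351] yaw 0.087
745 278.8 183.2 [ 0.5823 -0.1892]
1498 278.6 248.0 [ 0.5873 -0.2505]
710 279.8 318.9 [ 0.5948 -0.3262]
to target, tool mm [ 238.5165 -565.4235    1.4986]
time_s: 25.85
ee_pos: [0.5884, -0.0342, 0.2296]
ee_rot: [-0.001, 0.604, 0.797, -0.0]
ft_force: [1.7, 0.1, 0.3]
grip_width: 0.0854
finger_force: 0.0
time_s: 26.55
ee_pos: [0.5969, 0.117, 0.2304]
ee_rot: [-0.0, 0.606, 0.795, -0.001]
ft_force: [0.3, -1.0, -0.3]
grip_width: 0.0854
finger_force: 0.0
tcp [0.5969 0.117  0.2304] yaw 0.268
1122 283.4 193.0 [0.5973 0.1198]
to target, tool mm [1.1774 1.051  0.3705]
```

```bash
python3 -m pendant '[2,1,20,0,0,0,100,2,1,65,0,0,0,100,2,1,110,0,0,0,100,2,1,145,0,0,0,100,2,1,155,0,0,0,100,2,1,155,0,0,0,100,2,1,155,0,0,0,100]' 30
python3 -m pendant '[0,0,0,0,0,0,0,0,0,0,0,0,0,0,0,0,0,0,0,0,0,0,0,0,0,0,0,0,0,0,0,0,0,0,0,0,0,0,0,0,0,0,0,0,0,0,0,0,0]' 40
```

```text
time_s: 27.3
ee_pos: [0.5986, 0.1206, 0.0776]
ee_rot: [0.001, 0.606, 0.796, 0.001]
ft_force: [0.4, 0.1, 0.5]
grip_width: 0.0852
finger_force: 0.0
time_s: 28.0
ee_pos: [0.5978, 0.121, 0.077]
ee_rot: [0.0, 0.605, 0.796, 0.0]
ft_force: [-1.1, -0.9, 5.5]
grip_width: 0.026
finger_force: 38.8
```

```bash
python3 -m pendant '[0,0,-5,0,0,0,0,0,0,-20,0,0,0,0,0,0,-60,0,0,0,0,0,0,-105,0,0,0,0,0,0,-145,0,0,0,0,0,0,-155,0,0,0,0,0,0,-155,0,0,0,0]' 40
python3 -m pendant '[-20,-7,0,0,0,0.02,0,-60,-22,0,0,0,0.06,0,-100,-37,0,0,0,0.1,0,-140,-52,0,0,0,0.14,0,-180,-67,0,0,0,0.17,0,-212,-79,0,0,0,0.183,0,-230,-86,0,0,0,0.183,0,-230,-86,0,0,0,0.183,0]'
python3 -m pendant '[0,0,0,0,0,0,0,0,0,0,0,0,0,0]'
python3 look.py 0.255 0.5768 -0.1235 pics/j.png
```

```text
time_s: 28.7
ee_pos: [0.5984, 0.1211, 0.2339]
ee_rot: [0.001, 0.606, 0.796, 0.002]
ft_force: [0.9, -0.3, -2.2]
grip_width: 0.026
finger_force: 39.6
time_s: 29.5
ee_pos: [0.5739, -0.1284, 0.2294]
ee_rot: [-0.001, 0.678, 0.735, -0.002]
ft_force: [-0.1, -0.6, -1.4]
grip_width: 0.0259
finger_force: 39.6
time_s: 29.7
ee_pos: [0.5757, -0.1226, 0.2304]
ee_rot: [-0.001, 0.675, 0.738, -0.0]
ft_force: [-0.7, 0.2, -0.5]
grip_width: 0.026
finger_force: 39.6
tcp [ 0.5757 -0.1226  0.2304] yaw 0.088
5520 281.3 309.7 [ 0.5757 -0.1225]
313 283.0 385.7 [ 0.5793 -0.1569]
to target, tool mm [-1.0295  1.0106  0.407 ]
```

View pics/j.png

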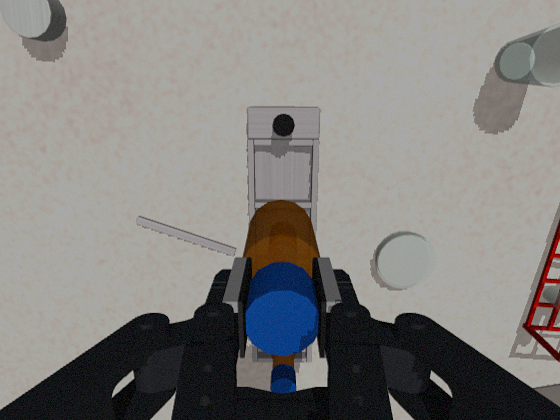

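The tall bottle hangs upright in the gripper, its cap at (281,310). The well nearest the knob is clear ahead of it, so I lower it there.

```bash
python3 -m pendant '[-1,1,20,0,0,0,0,-1,1,60,0,0,0,0,-1,1,100,0,0,0,0,-1,1,130,0,0,0,0,-1,1,146,0,0,0,0,-1,1,152,0,0,0,0,-1,1,152,0,0,0,0]'
python3 -m pendant '[0,0,2,0,0,0,0,0,0,4,0,0,0,0,0,0,6,0,0,0,0,0,0,7,0,0,0,0,0,0,7,0,0,0,0]'; python3 -m pendant '[0,0,1,0,0,0,0,0,0,1,0,0,0,0,0,0,1,0,0,0,0]'
```

```text
time_s: 30.45
ee_pos: [0.577, -0.1237, 0.0787]
ee_rot: [-0.001, 0.675, 0.738, -0.0]
ft_force: [-0.1, 0.1, -1.6]
grip_width: 0.0259
finger_force: 39.6
time_s: 30.95
ee_pos: [0.5772, -0.1247, 0.0724]
ee_rot: [0.0, 0.676, 0.737, 0.0]
ft_force: [0.1, 0.7, -1.6]
grip_width: 0.0258
finger_force: 39.6
time_s: 31.25
ee_pos: [0.5772, -0.1246, 0.0713]
ee_rot: [0.0, 0.676, 0.737, -0.0]
ft_force: [-0.5, -0.1, -0.8]
grip_width: 0.0257
finger_force: 39.6
```

```bash
python3 -m pendant '[0,0,1,0,0,0,0,0,0,1,0,0,0,0,0,0,1,0,0,0,0]'
```

```text
time_s: 31.55
ee_pos: [0.5772, -0.1247, 0.0709]
ee_rot: [0.0, 0.676, 0.737, 0.0]
ft_force: [-2.4, -0.4, 6.9]
grip_width: 0.0259
finger_force: 40.5
```

```bash
python3 -m pendant '[0,0,-1,0,0,0,0,0,0,-1,0,0,0,100,0,0,-1,0,0,0,100,0,0,-1,0,0,0,100,0,0,-1,0,0,0,100,0,0,-1,0,0,0,100]'
python3 -m pendant '[0,0,-30,0,0,0,100,0,0,-75,0,0,0,100,0,0,-120,0,0,0,100,0,0,-160,0,0,0,100,0,0,-160,0,0,0,100,0,0,-160,0,0,0,100,0,0,-160,0,0,0,100]'
python3 look.py 0.1 0 0 pics/k.png; python3 -c "
from bench import *;import cv2
cv2.imwrite('pics/l.png',cv2.resize(get_image('scene')['image'][120:260,150:310,::-1],None,fx=4,fy=4))"
```

```text
time_s: 32.15
ee_pos: [0.5771, -0.1246, 0.0712]
ee_rot: [-0.0, 0.676, 0.737, -0.0]
ft_force: [0.1, -0.4, 0.2]
grip_width: 0.0856
finger_force: 0.0
time_s: 32.85
ee_pos: [0.5764, -0.1245, 0.2302]
ee_rot: [-0.001, 0.676, 0.737, -0.0]
ft_force: [-1.2, 0.0, -0.1]
grip_width: 0.0853
finger_force: 0.0
tcp [ 0.5764 -0.1245  0.2302] yaw 0.087
1085 281.7 196.0 [ 0.5762 -0.1249]
721 282.3 252.7 [ 0.5808 -0.1723]
1415 282.1 311.4 [ 0.5854 -0.2267]
337 282.7 384.8 [ 0.5927 -0.3038]
to target, tool mm [ 174.1432 -563.4323    1.2248]
```

View pics/k.png

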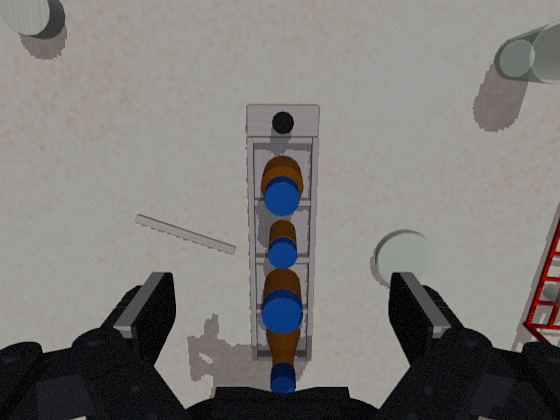

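View pics/l.png

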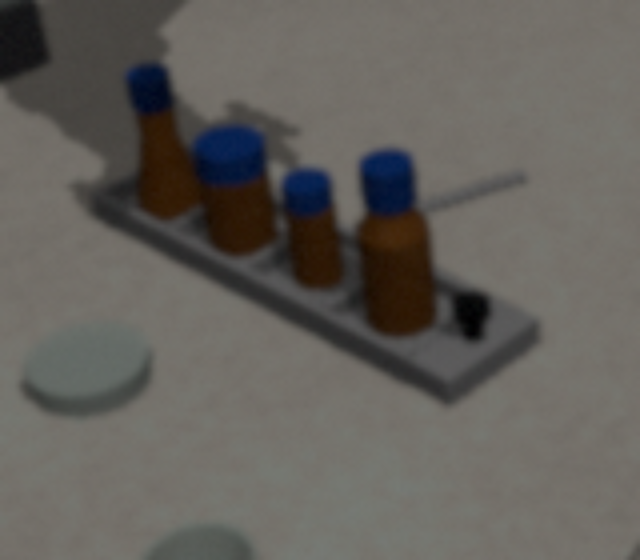

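All four bottles stand upright in their wells. From the rack's knob (470,310 in the crop) the order is tall bottle, vial, jar, flask.

```bash
python3 -c "
from bench import *
print(close_job())"
```

```text
the job is handed in; nothing more can be done
None
```

All four bottles stand upright in the metal rack in reverse order (tall bottle, vial, jar, flask from its knob), and the job was handed in at about 33 s; no verdict came back.

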